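# Put the seal stones away in order of size

## Task

Put the four seal stones from the cutting mat into the wooden seal tray in order of size, one to a bay, with the smallest at the end next to the blue-lidded paste jar and the largest at the other end. Stand each one upright in the middle of its bay and square to the tray, setting it down gently rather than dropping it. Leave the paste jar, water pot, clamp, knife and paperweight where they are.

Things in the scene. Friction and masses are not known exactly. Their poses are not given: they have to be found in the camera images.
- seal_a: The smallest of four seal stones of the same buff stone: an upright square block 18 x 18 mm in plan, 42 mm tall, its flat sides vertical up to 37 mm above the underside, then a rounded top. About 34 g (may vary by a third). Starts standing upright on a green cutting mat 3 mm thick, its sides turned any way. Origin: centre of the underside; x and y point square to its sides, z up its height.
- seal_b: The second smallest of four seal stones of the same buff stone: an upright square block 24 x 24 mm in plan, 55 mm tall, its flat sides vertical up to 48 mm above the underside, then a rounded top. About 79 g (may vary by a third). Starts standing upright on a green cutting mat 3 mm thick, its sides turned any way. Origin: centre of the underside; x and y point square to its sides, z up its height.
- seal_c: The second largest of four seal stones of the same buff stone: an upright square block 30 x 30 mm in plan, 68 mm tall, its flat sides vertical up to 59 mm above the underside, then a rounded top. About 152 g (may vary by a third). Starts standing upright on a green cutting mat 3 mm thick, its sides turned any way. Origin: centre of the underside; x and y point square to its sides, z up its height.
- seal_d: The largest of four seal stones of the same buff stone: an upright square block 37 x 37 mm in plan, 84 mm tall, its flat sides vertical up to 73 mm above the underside, then a rounded top. About 286 g (may vary by a third). Starts standing upright on a green cutting mat 3 mm thick, its sides turned any way. Origin: centre of the underside; x and y point square to its sides, z up its height.
- tray: Low dark wooden seal tray with dark blue bay floors, 64 (x) x 244 (y) x 14 mm, fixed to the left or right half of the desk, turned up to 20 degrees. Four square bays in a row along its y axis, 56 x 56 mm inside, between 4 mm wide ribs and rim 14 mm high; bay floor 6 mm above the desk. Origin: centre of the underside; z up; bay centres at x = 0, y = -90, -30, +30, +90 mm.
- paste_jar: Seal-paste jar: low round porcelain jar, white below, with a blue lid and small knob, 75 mm across, 49 mm tall, 0.24 kg. Stands loose just beyond one end of the tray (either end), about 176 mm from the tray's centre. Origin: centre of the underside, z up.
- water_pot: Small round-bellied grey-green porcelain water pot with an open mouth, a stub spout along +x and a small loop handle along -x, 56 mm across the belly, 44 mm tall, 77 mm from spout to handle. Stands loose beyond the other end of the tray. Origin: centre of the underside, z up.
- clamp: Seal-carving clamp: loose wooden frame 76 (x) x 130 (y) x 36 mm tall with a sliding jaw and a screw handle sticking out another 16 mm at -y. Lies beyond the mat's far edge, about 167 mm from the mat's centre; the seals stay clear of it. Origin: centre of the underside, z up.
- knife: Carving knife: square steel bar 140 mm long with a cord-bound grip 11 mm thick, lying loose along its x axis on the middle of the mat between the seals. Origin: underside at mid-length, z up.
- paperweight: Dark wooden paperweight bar 32 (x) x 200 (y) mm, 18 mm tall with a small brass stud on top up to 25 mm, lying loose along the far (+x) side of the tray, its centre about 112 mm from the tray's centre line. Origin: centre of the underside, z up.

How it is judged (in metres and radians):
At the end, for the whole second after the job is handed in: Seals stand in the four bays in order of size, smallest nearest the paste jar: each within 12 mm of its bay centre along and across the tray, on the floor, upright within 0.1 rad, square to the tray within 0.26 rad (any quarter turn), released and at rest (x of seal_a in the frame of tray between -0.012 and 0.012 m and z of seal_a in the frame of tray between 0.002 and 0.01 m and angle between each of seal_a, seal_b, seal_c, seal_d's own z axis and vertical below 0.1 rad and (angle between the x axis of seal_a and the x axis of tray, either way round below 0.26 rad or angle between the x axis of seal_a and the y axis of tray, either way round below 0.26 rad) and linear speed of each of seal_a, seal_b, seal_c, seal_d below 0.02 m/s and x of seal_b in the frame of tray between -0.012 and 0.012 m and z of seal_b in the frame of tray between 0.002 and 0.01 m and (angle between the x axis of seal_b and the x axis of tray, either way round below 0.26 rad or angle between the x axis of seal_b and the y axis of tray, either way round below 0.26 rad) and x of seal_c in the frame of tray between -0.012 and 0.012 m and z of seal_c in the frame of tray between 0.002 and 0.01 m and (angle between the x axis of seal_c and the x axis of tray, either way round below 0.26 rad or angle between the x axis of seal_c and the y axis of tray, either way round below 0.26 rad) and x of seal_d in the frame of tray between -0.012 and 0.012 m and z of seal_d in the frame of tray between 0.002 and 0.01 m and (angle between the x axis of seal_d and the x axis of tray, either way round below 0.26 rad or angle between the x axis of seal_d and the y axis of tray, either way round below 0.26 rad) and ((y of paste_jar in the frame of tray above 0 m and y of seal_a in the frame of tray between 0.078 and 0.102 m and y of seal_b in the frame of tray between 0.018 and 0.042 m and y of seal_c in the frame of tray between -0.042 and -0.018 m and y of seal_d in the frame of tray between -0.102 and -0.078 m) or (y of paste_jar in the frame of tray below 0 m and y of seal_a in the frame of tray between -0.102 and -0.078 m and y of seal_b in the frame of tray between -0.042 and -0.018 m and y of seal_c in the frame of tray between 0.018 and 0.042 m and y of seal_d in the frame of tray between 0.078 and 0.102 m))); the robot touches nothing.
It fails at once if the paste jar or the water pot is shifted by more than 20 mm (distance of any of paste_jar, water_pot from where it was at the start of the episode above 0.02 m).
It fails at once if the clamp, the knife or the paperweight is shifted by more than 20 mm (distance of any of clamp, knife, paperweight from where it was at the start of the episode above 0.02 m).
It fails at once if a seal stone is dropped or flung into the tray: faster than 0.45 m/s (a fall of 10 mm) just above a bay floor ((linear speed of seal_a above 0.45 m/s and x of seal_a in the frame of tray between -0.035 and 0.035 m and y of seal_a in the frame of tray between -0.125 and 0.125 m and z of seal_a in the frame of tray between 0 and 0.03 m) or (linear speed of seal_b above 0.45 m/s and x of seal_b in the frame of tray between -0.035 and 0.035 m and y of seal_b in the frame of tray between -0.125 and 0.125 m and z of seal_b in the frame of tray between 0 and 0.03 m) or (linear speed of seal_c above 0.45 m/s and x of seal_c in the frame of tray between -0.035 and 0.035 m and y of seal_c in the frame of tray between -0.125 and 0.125 m and z of seal_c in the frame of tray between 0 and 0.03 m) or (linear speed of seal_d above 0.45 m/s and x of seal_d in the frame of tray between -0.035 and 0.035 m and y of seal_d in the frame of tray between -0.125 and 0.125 m and z of seal_d in the frame of tray between 0 and 0.03 m)).
It also fails if it takes over 106 s, if anything falls off the work surface, if the arm or the gripper's body presses on something with over 40 N, if the wrist force passes 120 N, or if a joint passes its speed limit or range.

## Robot

A 7-joint arm with a two-finger parallel gripper is mounted at the origin on the work surface. World frame = base frame: x ahead of the robot, y to its left, z up, the work surface at z = 0. Lengths are in mm, angles in rad, forces in N, time in s.
With the tool pointing down it reaches from about 400 to 925 mm from the base axis. Payload 5.6 kg.
Tool frame: the origin (TCP) lies between the finger pads; the fingertips stand 25 mm ahead of it and the grasp point (between the pads) lies 6 mm ahead of it; z points along the fingers, y is the line along which they close (so a half turn about z gives the same grasp; the last joint's range is limited). The gripper opens to 85 mm and grips with 20 to 120 N. Pads are 22 mm wide; open, the fingers measure 114 mm over their backs; the gripper's body (76 mm by 85 mm) begins 54 mm behind the grasp point. The pads swing forward as they close: fully open they stand 13 mm farther back than shut.
Start: joints at [-1.338, 0.468, -0.012, 1.603, 0.006, 1.071, -0.056], TCP at [177.046, 625.43, 256.29] pointing down, gripper open.
Joint ranges: [-2.53, 2.53], [-0.31, 2.02], [-1.57, 1.55], [0.28, 2.44], [-1.29, 4.43], [0.15, 1.84], [-2.92, 2.92]. Speed limits (rad/s): [2.57, 2.57, 3.14, 3.14, 3.14, 3.14, 3.14].

## Interface

Orientations are given as a rotation vector (axis times angle).
In Python, from workcell import robot gives the robot as it stands.
- The arm moves only by the tool carry_out, never from a script. Its argument "steps" is text: rows parted by semicolons, each of 6 numbers parted by spaces: the shift along the tool's x, y, z in fractions of the full range, 1 being 0.75 m, then the turn, a rotation vector about the tool's x, y, z in shares of pi rad (1.0 is pi rad). In form: dx dy dz ax ay az; .... A call has 1 to 20 rows; each row is the pose to reach, as a shift and turn from the pose commanded when the call began, along the tool's axes at that moment; what a row does not reach only later rows make up. A row lasts 1/8 s, in which the tool goes at most 62.5 mm and 10.7 degrees, less where a joint would pass 70% of its speed; a pose out of reach is approached as far as the arm can. A shift or turn number past 1, either way, is cut back to 1. A call with a gripper value outside its range is refused whole. "fingers" is the opening, from 0 (shut) to 1 (fully open), set as the call begins (left out, the last holds). The fingers move at their own pace and stop on an object; "grip_force" is the grip in N (left out, the last holds). Time passes only in rows, so rows that repeat a pose let the fingers close. It gives the time, the measured TCP pose, the force, the opening and the grip force at its end, in the units of the state.
- robot.observe(): the state, without advancing time (a new reading comes with each control period).
- robot.grab_frame(name): name is "side" or "top"; returns (picture, depth): 480x640x3 uint8, blue, green, red; 480x640 float32, mm along the optical axis (not along the pixel's ray), 0 where there is no reading.
- robot.get_calibration(name): a dict with "K" (3x3 intrinsics, pixels), "view" (4x4, takes a point from world to camera coordinates). Camera axes: x right, y down, z forward; pixel columns grow to the right and rows downward; lengths in mm; the calibration is good to about 2 mm. A picture is of the moment at which its call begins. get_calibration takes no time and is no camera call.
- robot.hand_in(): hands the job in; it is judged then, once.
Trained networks look in the newest picture that a camera, given by its name, has taken for a name from the list of things; names that differ only in an ending like _2 or _b are one class to them, and where a whole thing is asked for, a point or a joint stands for the part that bears it (a point fixed in the world has none). Each returns a list of dicts, best first, with "confidence" (0 to 1); they miss things now and then, are a little off and sometimes report something else, mostly with a low value. They report only what shows in the picture. A call takes as long as a camera call.
- robot.recognise(name, camera): "box" ([left, top, right, bottom] in pixels, round what is visible of it).
- robot.place_of(name, camera): "at" ([column, row] in pixels: a listed point, or the origin of a listed thing).
The state is a dict: "t": time; "joints": joint angles; "joint_vel": joint speeds; "tau": joint torques, N m; "tool_pos": TCP position; "ee_rot": TCP orientation; "wrist_force": force on the tool from outside, world axes, zero at the start; "ft_torque": the same for the moment, N m; "gripper_width": finger opening in mm; "grip_force": force on a finger pad.
Only numpy, scipy, OpenCV 4.12 (cv2) and the standard library are available. Lean on these libraries where they do the work, as an engineer would, in place of code of your own. Each camera call takes 0.05 s, during which the arm holds its last target. There are 200 camera calls.

## Working session

There is one attempt and no reset: what is moved stays moved. The work goes in short steps, Python scripts to look and compute and a tool call to move; the robot and the scene stay as the last step left them, time stands still between calls to the robot, and variables do not carry over. Pictures are saved under pics/ and viewed, at most 14 in all, crops included, and the job is handed in when it is done.

Besides the shell and the picture viewer there is one more tool, called after ">>>" as a command line: name --argument value ..., lists and objects as JSON in quotes. carry_out: Moves the arm, as the interface text tells. Its arguments: {"type":"object","properties":{"steps":{"type":"string"},"fingers":{"type":"number"},"grip_force":{"type":"number"}},"required":["steps"]}

```bash
mkdir -p pics
python3 - <<'E'
from workcell import robot
import cv2,numpy as np
s=robot.observe();print({k:np.round(v,3).tolist() for k,v in s.items()})
for n in("top","side"):
    im,d=robot.grab_frame(n);cv2.imwrite(f"pics/{n}0.png",im);np.save(f"{n}0.npy",d)
    c=robot.get_calibration(n);print(n,np.round(c["K"],1).tolist(),np.round(c["view"],3).tolist())
E
```

```text
{'t': 0.0, 'joints': [-1.338, 0.468, -0.012, 1.604, 0.006, 1.071, -0.056], 'joint_vel': [-0.001, -0.001, -0.002, 0.0, 0.001, 0.0, 0.0], 'tau': [-0.0, -53.237, 0.021, -25.131, 0.011, 0.008, -0.0], 'tool_pos': [176.933, 624.895, 255.316], 'ee_rot': [-0.432, -3.112, 0.003], 'wrist_force': [0.553, -1.093, -0.065], 'ft_torque': [0.02, -0.013, -0.016], 'grip_force': 0.0, 'gripper_width': 85.257}
top [[443.6, 0.0, 315.5], [0.0, 443.6, 234.5], [0.0, 0.0, 1.0]] [[0.013, -1.0, -0.01, -5.251], [-0.994, -0.012, -0.108, 610.31], [0.108, 0.011, -0.994, 970.442], [0.0, 0.0, 0.0, 1.0]]
side [[466.5, 0.0, 315.1], [0.0, 466.5, 238.4], [0.0, 0.0, 1.0]] [[-0.978, -0.208, 0.017, 575.02], [-0.146, 0.624, -0.768, 118.036], [0.149, -0.754, -0.64, 839.885], [0.0, 0.0, 0.0, 1.0]]
```

View pics/top0.png

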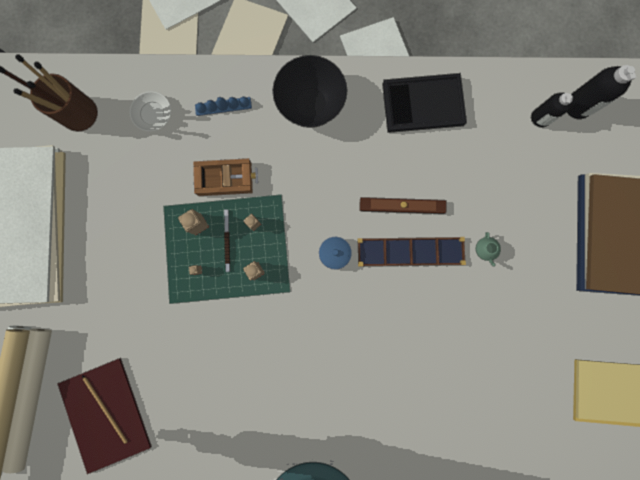

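View pics/side0.png

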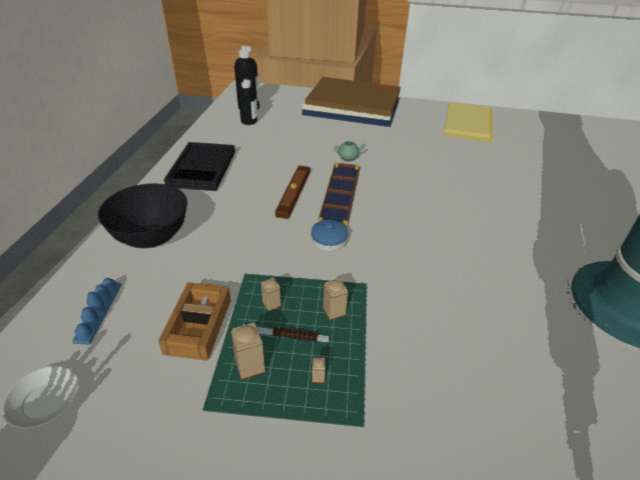

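The top view shows the seals on the mat: D (193,222), B (252,222), A (195,270) and C (253,270). The tray runs along columns 360–465 at row 252, with the jar at its left end (335,253), so A goes leftmost. The side view agrees.

```bash
cat > h.py <<'E'
from workcell import robot
import numpy as np,cv2
from scipy.optimize import least_squares
from scipy.spatial.transform import Rotation as R
def cloud(n,d):
    c=robot.get_calibration(n);K,V=np.array(c["K"]),np.array(c["view"])
    v,u=np.mgrid[:480,:640]
    P=np.stack([(u-K[0,2])/K[0,0]*d,(v-K[1,2])/K[1,1]*d,d],-1)
    return (P-V[:3,3])@V[:3,:3]
def proj(n,p):
    c=robot.get_calibration(n);q=np.array(c["view"])@np.r_[p,1];q=np.array(c["K"])@q[:3];return q[:2]/q[2]
def fitsq(P,w,c0,a0):
    # plan fit: points lie on square outline of side w
    def f(x):
        c,s=np.cos(x[2]),np.sin(x[2]);q=(P-x[:2])@np.array([[c,-s],[s,c]])
        return np.abs(q).max(1)-w/2
    best=None
    for a in np.arange(0,90,10):
        r=least_squares(f,[*c0,np.radians(a)],loss="soft_l1",f_scale=1.5)
        if best is None or r.cost<best.cost:best=r
    return best.x[:2],np.degrees(best.x[2])%90,np.sqrt(np.mean(best.fun**2))
E
python3 - <<'E'
from h import *
W={'seal_a':(18,37,42),'seal_b':(24,48,55),'seal_c':(30,59,68),'seal_d':(37,73,84)}
px={'seal_d':(193,222),'seal_b':(252,222),'seal_a':(195,270),'seal_c':(253,270)}
T=cloud('top',np.load('top0.npy'));S=cloud('side',np.load('side0.npy'))
for n,(w,f,h) in W.items():
    u,v=px[n];c0=T[v-2:v+3,u-2:u+3].reshape(-1,3)
    c0=np.median(c0,0);print(n,c0.round(1))
    for nm,C in(("top",T),("side",S)):
        P=C.reshape(-1,3);m=(np.hypot(*(P[:,:2]-c0[:2]).T)<w*.95+4)&(P[:,2]>6)
        Q=P[m];sd=Q[(Q[:,2]>9)&(Q[:,2]<3+f-1)]
        print("  ",nm,len(Q),"zmax",Q[:,2].max().round(1),"top ctr",Q[Q[:,2]>3+f+2][:,:2].mean(0).round(1),len(sd))
        if len(sd)>15:print("    fit",*fitsq(sd[:,:2],w,c0[:2],0))
for n in ("tray","paste_jar","seal_d"):
  for cam in("top","side"):
    r=robot.place_of(n,cam);print(n,cam,[(np.round(x["at"]),round(x["confidence"],2)) for x in r[:4]])
# tray by colour
im=cv2.imread('pics/top0.png').astype(int);d=T
m=np.zeros((480,640),np.uint8);sub=im[225:280,350:475]
mm=((sub[...,0]<130)&(sub.sum(2)<250)).astype(np.uint8)
blue=((sub[...,0]>sub[...,2]+10)&(sub.sum(2)<200))
v,u=np.nonzero(blue);P=T[v+225,u+350];k=(abs(P[:,2]-6)<5);print("blue",k.sum(),P[k].mean(0))
(c,s,a)=cv2.minAreaRect(P[k][:,:2].astype(np.float32));print(c,s,a)
# rim pts from height, both cams
for nm,C in(("top",T),("side",S)):
    P=C.reshape(-1,3);c0=T[252,413,:2]
    k=(abs(P[:,0]-c0[0])<60)&(abs(P[:,1]-c0[1])<150)&(P[:,2]>10)&(P[:,2]<18)
    print(nm,k.sum(),cv2.minAreaRect(P[k][:,:2].astype(np.float32)))
z=T[290:300,350:470,2];print("desk z",np.median(z),np.median(S[200:220,380:400,2]))
E
python3 - <<'E'
import cv2
a=cv2.imread('pics/top0.png')
x=cv2.resize(a[190:300,160:300],None,fx=4,fy=4,interpolation=2);y=cv2.resize(a[190:300,325:505],None,fx=4,fy=4,interpolation=2)
import numpy as np
x=cv2.copyMakeBorder(x,0,0,0,160,0);o=np.vstack([x,y])
cv2.imwrite('pics/crop0.png',cv2.resize(o,(480,587)))
E
```

```text
seal_a [526.5 269.7  43. ]
   top 109 zmax 48.4 top ctr [527.5 275.2] 40
    fit [528.00111934 276.09766159] 12.195179088626213 0.6149714149835414
   side 289 zmax 47.1 top ctr [523.9 277.7] 148
    fit [524.85213896 275.86629463] 9.621631406807136 0.6918069087043691
seal_b [634.  143.6  56.9]
   top 159 zmax 60.8 top ctr [637.6 147.8] 49
    fit [638.00696987 148.32684877] 42.40522999295942 0.4803886465614503
   side 487 zmax 60.3 top ctr [634.  150.8] 300
    fit [634.74447256 148.29951341] 43.44428924406307 0.7540876909611794
seal_c [527.5 136.3  70.8]
   top 259 zmax 76.2 top ctr [527.4 139.9] 71
    fit [527.48427508 140.5406088 ] 34.56898695002315 0.41462178552433104
   side 788 zmax 74.1 top ctr [523.6 144. ] 488
    fit [524.24538847 140.19986833] 34.64366983968527 0.6750687023609769
seal_d [629.1 266.9  83.9]
   top 502 zmax 89.8 top ctr [634.1 277.4] 215
    fit [634.78786957 279.06941827] 33.166039764132165 0.542791877117102
   side 1372 zmax 89.4 top ctr [629.9 282.8] 770
    fit [631.38665574 278.90653402] 33.54788843069742 0.6713087591544251
tray top []
tray side [(array([343., 195.]), 0.64), (array([327., 244.]), 0.51)]
paste_jar top [(array([333., 253.]), 0.64)]
paste_jar side []
seal_d top [(array([198., 227.]), 0.88), (array([256., 274.]), 0.64), (array([253., 223.]), 0.55), (array([196., 273.]), 0.45)]
seal_d side [(array([268., 304.]), 0.94), (array([250., 363.]), 0.59), (array([337., 312.]), 0.56), (array([318., 377.]), 0.52)]
blue 1953 [ 576.9088463  -217.83879776    6.36360564]
(577.0647583007812, -217.99183654785156) (52.304359436035156, 231.8227996826172) 1.4715012311935425
top 704 ((577.37890625, -232.4532928466797), (64.06363677978516, 275.9284973144531), 1.6176551580429077)
side 532 ((574.4683227539062, -232.27841186523438), (64.51111602783203, 279.91387939453125), 1.566124677658081)
desk z -0.16177367064661172 0.4745855151262473
```

View pics/crop0.png

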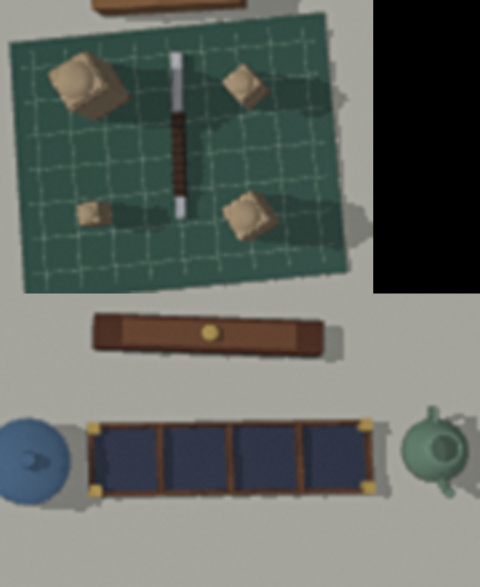

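```bash
cat > go.py <<'E'
import sys
from h import *
# usage: go.py x y z_tcp closing_angle_deg  -> row (m, deg) in current tool frame
def row(x,y,z,th,s):
    M=R.from_rotvec(s["ee_rot"]).as_matrix()
    t=np.radians(th);Y=np.array([np.cos(t),np.sin(t),0])
    if Y@M[:,1]<0:Y=-Y
    Z=np.array([0,0,-1.]);G=np.c_[np.cross(Y,Z),Y,Z]
    d=M.T@(np.array([x,y,z])-s["tool_pos"])/1000
    return np.round(d,4),np.round(np.degrees(R.from_matrix(M.T@G).as_rotvec()),1)
if __name__=="__main__":
    s=robot.observe();M=R.from_rotvec(s["ee_rot"]).as_matrix()
    print("t",round(s["t"],2),"pos",np.round(s["tool_pos"],1),"closing",np.degrees(np.arctan2(M[1,1],M[0,1])).round(1),"toolx",M[:,0].round(3),"j",np.round(s["joints"],2),"w",round(s["gripper_width"],1),"gf",round(s["grip_force"],1),"F",np.round(s["wrist_force"],1))
    for a in sys.argv[1:]:
        print(a,*row(*map(float,a.split(",")),s))
E
python3 go.py 633,279,160,33.4 633,279,54,33.4 578.3,-308,160,1.5 573.5,-128,160,1.5
```

```text
t 0.4 pos [177.  625.4 256.2] closing 74.2 toolx [-0.962  0.272 -0.   ] j [-1.34  0.47 -0.01  1.6   0.01  1.07 -0.06] w 85.1 gf 0.0 F [ 0.1  0.8 -0.5]
633,279,160,33.4 [-0.5331 -0.209   0.0962] [-0.   0.  40.8]
633,279,54,33.4 [-0.5331 -0.209   0.2022] [-0.   0.  40.8]
578.3,-308,160,1.5 [-0.6403 -0.7887  0.0964] [-0.   0.  72.7]
573.5,-128,160,1.5 [-0.5867 -0.6168  0.0963] [-0.   0.  72.7]
```

The manual's scale: shifts go in shares of 0.75 m and turns go in shares of pi rad. Converting my numbers, -0.533 m / 0.75 = -0.7107, -0.209 m / 0.75 = -0.2787, 40.8 degrees / 180 = 0.2267.

>>> carry_out --steps "-0.04 -0.016 0.008 0 0 0.0167; -0.0933 -0.0373 0.0187 0 0 0.0333; -0.16 -0.0627 0.0293 0 0 0.05; -0.2267 -0.088 0.0413 0 0 0.0722; -0.2933 -0.1147 0.0533 0 0 0.0944; -0.36 -0.1413 0.0653 0 0 0.1167; -0.4267 -0.1667 0.0773 0 0 0.1389; -0.4933 -0.1933 0.0893 0 0 0.1611; -0.56 -0.22 0.1013 0 0 0.1833; -0.62 -0.2427 0.112 0 0 0.2056; -0.6733 -0.264 0.1227 0 0 0.2222; -0.7107 -0.2787 0.128 0 0 0.2267; -0.7107 -0.2787 0.128 0 0 0.2267; -0.7107 -0.2787 0.128 0 0 0.2267" --fingers 0.8 --grip_force 40

```text
t: 2.15
tool_pos: [632.5, 279.0, 160.1]
ee_rot: [-1.49, -2.765, 0.0]
wrist_force: [0.7, 0.9, -0.8]
gripper_width: 68.4
grip_force: 0.0
```

```bash
python3 go.py 633,279,55,33.4
```

```text
t 2.15 pos [632.5 279.  160.1] closing 33.4 toolx [-0.55   0.835  0.001] j [-0.63  0.64  0.25  1.58 -0.18  0.95  0.26] w 68.4 gf 0.0 F [ 0.7  0.9 -0.8]
633,279,55,33.4 [-0.0003  0.0005  0.1051] [-0. -0. -0.]
```

Converted, 0.105 m / 0.75 = 0.14, 0.103 m / 0.75 = 0.1373.

>>> carry_out --steps "0 0 0.02 0 0 0; 0 0 0.0533 0 0 0; 0 0 0.0867 0 0 0; 0 0 0.1133 0 0 0; 0 0 0.1293 0 0 0; 0 0 0.1373 0 0 0; 0 0 0.14 0 0 0; 0 0 0.14 0 0 0"

```text
t: 3.15
tool_pos: [633.4, 279.3, 55.9]
ee_rot: [1.489, 2.765, 0.001]
wrist_force: [0.4, -0.6, -0.6]
gripper_width: 68.7
grip_force: 0.0
```

>>> carry_out --steps "0 0 0 0 0 0; 0 0 0 0 0 0; 0 0 0 0 0 0; 0 0 0 0 0 0; 0 0 0 0 0 0; 0 0 0 0 0 0; 0 0 0 0 0 0" --fingers 0 --grip_force 50

```text
t: 4.03
tool_pos: [633.3, 279.3, 56.0]
ee_rot: [1.489, 2.766, 0.001]
wrist_force: [-0.3, -1.5, 4.9]
gripper_width: 36.6
grip_force: 51.2
```

```bash
python3 go.py 633,279,160,33.4
python3 - <<'E'
from h import *
im,d=robot.grab_frame("side");cv2.imwrite("pics/s1.png",cv2.resize(im[250:450,150:400],None,fx=2,fy=2))
E
```

```text
t 4.03 pos [633.3 279.3  56. ] closing 33.4 toolx [-0.55   0.835 -0.   ] j [-0.61  0.77  0.22  1.61 -0.22  0.78  0.28] w 36.6 gf 51.2 F [-0.3 -1.5  4.9]
633,279,160,33.4 [-0.     -0.0003 -0.104 ] [ 0.1  0.  -0. ]
```

View pics/s1.png

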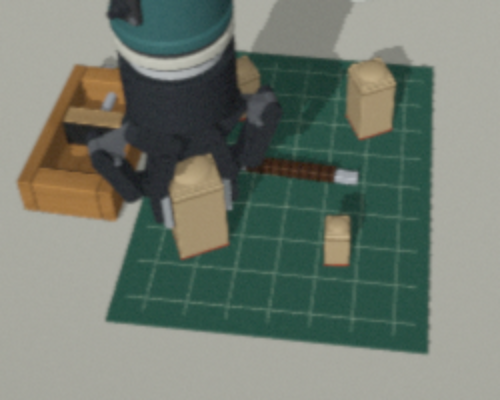

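The side view shows D held squarely between the pads (198,205 in the crop), clear of the clamp.

Converted, -0.105 m / 0.75 = -0.14, -0.098 m / 0.75 = -0.1307.

>>> carry_out --steps "0 0 -0.0133 0 0 0; 0 0 -0.04 0 0 0; 0 0 -0.0733 0 0 0; 0 0 -0.1067 0 0 0; 0 0 -0.1307 0 0 0; 0 0 -0.14 0 0 0; 0 0 -0.14 0 0 0"

```text
t: 4.95
tool_pos: [632.9, 279.2, 160.5]
ee_rot: [1.489, 2.766, 0.0]
wrist_force: [-0.1, 0.5, -2.7]
gripper_width: 36.2
grip_force: 50.5
```

```bash
python3 go.py 578.3,-308,140,1.5
```

```text
t 4.95 pos [632.9 279.2 160.5] closing 33.4 toolx [-0.55   0.835  0.   ] j [-0.63  0.64  0.25  1.58 -0.18  0.95  0.26] w 36.2 gf 50.5 F [-0.1  0.5 -2.7]
578.3,-308,140,1.5 [-0.4602 -0.3688  0.0204] [ 0.  -0.  31.9]
```

Converted, -0.46 m / 0.75 = -0.6133, -0.369 m / 0.75 = -0.492, 31.9 degrees / 180 = 0.1772.

>>> carry_out --steps "-0.012 -0.0093 0 0 0 0.0033; -0.0373 -0.0293 0.0013 0 0 0.0106; -0.068 -0.0547 0.0027 0 0 0.0194; -0.104 -0.084 0.004 0 0 0.03; -0.1467 -0.1187 0.0067 0 0 0.0428; -0.1907 -0.152 0.008 0 0 0.055; -0.2333 -0.1867 0.0107 0 0 0.0672; -0.276 -0.2213 0.012 0 0 0.08; -0.3187 -0.256 0.0133 0 0 0.0922; -0.3613 -0.2907 0.016 0 0 0.1044; -0.4053 -0.3253 0.0173 0 0 0.1172; -0.448 -0.3587 0.02 0 0 0.1294; -0.4907 -0.3933 0.0213 0 0 0.1417; -0.528 -0.4227 0.0227 0 0 0.1522; -0.5587 -0.448 0.024 0 0 0.1611; -0.5827 -0.468 0.0253 0 0 0.1683; -0.6013 -0.4827 0.0267 0 0 0.1739; -0.6133 -0.492 0.0272 0 0 0.1772; -0.6133 -0.492 0.0272 0 0 0.1772; -0.6133 -0.492 0.0272 0 0 0.1772"

```text
t: 7.45
tool_pos: [578.5, -306.6, 139.7]
ee_rot: [-2.19, -2.251, -0.001]
wrist_force: [0.0, 0.5, -2.8]
gripper_width: 36.3
grip_force: 50.4
```

```bash
python3 go.py 578.3,-308,60,1.5
python3 - <<'E'
from h import *
im,d=robot.grab_frame("side");cv2.imwrite("pics/s2.png",cv2.resize(im[80:280,250:450],None,fx=2.5,fy=2.5))
E
```

```text
t 7.45 pos [ 578.5 -306.6  139.7] closing 1.6 toolx [-0.028  1.     0.001] j [ 0.14  0.63  0.42  1.7  -0.32  0.88  0.72] w 36.3 gf 50.4 F [ 0.   0.5 -2.8]
578.3,-308,60,1.5 [-0.0014 -0.0003  0.0797] [ 0.  -0.1  0.1]
```

View pics/s2.png

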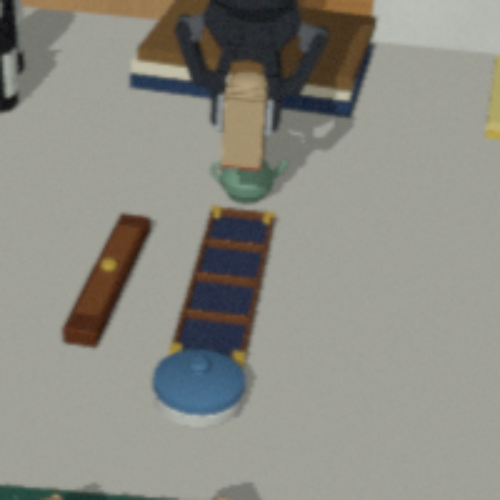

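D hangs upright over the far bay, and the jar and pot are clear of the gripper. I'll lower it slowly.

Converted, 0.077 m / 0.75 = 0.1027, 0.075 m / 0.75 = 0.1.

>>> carry_out --steps "-0.0013 0 0.0133 0 0 0; -0.0013 0 0.0333 0 0 0; -0.0013 0 0.0533 0 0 0; -0.0013 0 0.072 0 0 0; -0.0013 0 0.0853 0 0 0; -0.0013 0 0.0947 0 0 0; -0.0013 0 0.1 0 0 0; -0.0013 0 0.1027 0 0 0; -0.0013 0 0.1027 0 0 0; -0.0013 0 0.1027 0 0 0"

```text
t: 8.75
tool_pos: [578.3, -309.1, 63.3]
ee_rot: [2.192, 2.25, 0.0]
wrist_force: [0.3, 0.6, -2.4]
gripper_width: 36.7
grip_force: 50.4
```

```bash
python3 go.py 578.3,-308,60,1.5
python3 - <<'E'
from h import *
im,d=robot.grab_frame("side");S=cloud("side",d)
P=S.reshape(-1,3);sd=P[(abs(P[:,0]-577)<28)&(abs(P[:,1]+308)<28)&(P[:,2]>17)&(P[:,2]<36)]
print(len(sd),fitsq(sd[:,:2],37,(577,-308),0))
cv2.imwrite("pics/s3.png",cv2.resize(im[100:250,270:420],None,fx=3,fy=3))
E
```

```text
t 8.75 pos [ 578.3 -309.1   63.3] closing 1.5 toolx [-0.026  1.    -0.   ] j [ 0.17  0.73  0.38  1.72 -0.37  0.76  0.76] w 36.7 gf 50.4 F [ 0.3  0.6 -2.4]
578.3,-308,60,1.5 [ 0.0011 -0.      0.0033] [ 0.  0. -0.]
107 (array([ 577.56166023, -308.80610398]), np.float64(89.56568814529471), np.float64(1.8260313095858265))
```

View pics/s3.png

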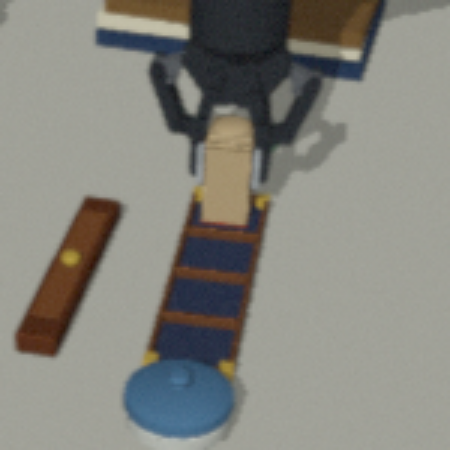

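D is centred over its bay at (228,220), so I'll set it down and release.

Converted, 0.0043 m / 0.75 = 0.0057, 0.004 m / 0.75 = 0.0053.

>>> carry_out --steps "0.0013 0 0.0027 0 0 0; 0.0013 0 0.004 0 0 0; 0.0013 0 0.0053 0 0 0; 0.0013 0 0.0057 0 0 0; 0.0013 0 0.0057 0 0 0"

```text
t: 9.43
tool_pos: [578.1, -307.9, 59.0]
ee_rot: [-2.192, -2.25, -0.0]
wrist_force: [-1.3, 0.5, 2.7]
gripper_width: 36.3
grip_force: 50.9
```

Converted, -0.12 m / 0.75 = -0.16, -0.1 m / 0.75 = -0.1333.

>>> carry_out --steps "0.0013 0 0 0 0 0; 0.0013 0 0 0 0 0; 0.0013 0 0 0 0 0; 0.0013 0 0 0 0 0; 0 0 -0.0133 0 0 0; 0 0 -0.0467 0 0 0; 0 0 -0.0867 0 0 0; 0 0 -0.1333 0 0 0; 0 0 -0.16 0 0 0; 0 0 -0.16 0 0 0" --fingers 0.75

```text
t: 10.68
tool_pos: [578.9, -308.5, 180.3]
ee_rot: [2.19, 2.248, 0.002]
wrist_force: [0.1, -0.5, -0.8]
gripper_width: 64.2
grip_force: 0.0
```

```bash
python3 go.py 525.9,140.4,160,34.6
python3 - <<'E'
from h import *
im,d=robot.grab_frame("side");S=cloud("side",d)
P=S.reshape(-1,3);sd=P[(abs(P[:,0]-577)<28)&(abs(P[:,1]+308)<28)&(P[:,2]>17)&(P[:,2]<77)]
print(len(sd),fitsq(sd[:,:2],37,(577,-308),0),P[(abs(P[:,0]-577)<28)&(abs(P[:,1]+308)<28)&(P[:,2]<110)][:,2].max())
E
```

```text
t 10.68 pos [ 578.9 -308.5  180.3] closing 1.5 toolx [-0.026  1.    -0.001] j [ 0.12  0.58  0.45  1.68 -0.3   0.95  0.7 ] w 64.2 gf 0.0 F [ 0.1 -0.5 -0.8]
525.9,140.4,160,34.6 [ 0.4502 -0.0413  0.0196] [  0.2   0.1 -33.1]
367 (array([ 577.35180497, -307.64404862]), np.float64(1.298692060970347), np.float64(1.697808817079255)) 92.27817369902037
```

D is in place. C is next.

Converted, 0.45 m / 0.75 = 0.6, -0.001 m / 0.75 = -0.0013, -33.1 degrees / 180 = -0.1839.

>>> carry_out --steps "0.02 -0.0013 0.0013 0 0 -0.0056; 0.06 -0.0053 0.0027 0 0 -0.0167; 0.12 -0.0107 0.0053 0 0 -0.0333; 0.1867 -0.0173 0.008 0 0 -0.0556; 0.2533 -0.0227 0.0107 0 0 -0.0778; 0.32 -0.0293 0.0133 0 0 -0.1; 0.3867 -0.036 0.0173 0 0 -0.1222; 0.4533 -0.0413 0.02 0 0 -0.1389; 0.5133 -0.0467 0.0227 0 0 -0.1556; 0.56 -0.0507 0.024 0 0 -0.1722; 0.5867 -0.0533 0.0253 0 0 -0.1833; 0.6 -0.0547 0.026 0 0 -0.1839; 0.6 -0.0547 0.026 0 0 -0.1839; 0.6 -0.0547 0.026 0 0 -0.1839"

```text
t: 12.48
tool_pos: [525.6, 139.2, 159.1]
ee_rot: [1.464, 2.779, -0.001]
wrist_force: [0.1, -0.0, 0.1]
gripper_width: 64.2
grip_force: 0.0
```

```bash
python3 go.py 525.9,140.4,51,34.6
```

```text
t 12.47 pos [525.6 139.2 159.1] closing 34.5 toolx [-0.566  0.825 -0.001] j [-0.51  0.42  0.24  1.96 -0.14  0.78  0.4 ] w 64.2 gf 0.0 F [ 0.1 -0.   0.1]
525.9,140.4,51,34.6 [0.0009 0.0009 0.1081] [-0.   0.  -0.1]
```

Converted, 0.108 m / 0.75 = 0.144, 0.001 m / 0.75 = 0.0013.

>>> carry_out --steps "0.0013 0.0013 0.02 0 0 0; 0.0013 0.0013 0.0533 0 0 0; 0.0013 0.0013 0.0867 0 0 0; 0.0013 0.0013 0.116 0 0 0; 0.0013 0.0013 0.1333 0 0 0; 0.0013 0.0013 0.1413 0 0 0; 0.0013 0.0013 0.144 0 0 0; 0.0013 0.0013 0.144 0 0 0"

```text
t: 13.48
tool_pos: [526.0, 142.3, 51.5]
ee_rot: [1.46, 2.781, 0.001]
wrist_force: [-0.2, 0.3, -0.3]
gripper_width: 64.2
grip_force: 0.0
```

Converted, 0.001 m / 0.75 = 0.0013.

>>> carry_out --steps "0.0013 0 0 0 0 0; 0 0 0 0 0 0; 0 0 0 0 0 0; 0 0 0 0 0 0; 0 0 0 0 0 0; 0 0 0 0 0 0; 0 0 0 0 0 0" --fingers 0 --grip_force 40

```text
t: 14.35
tool_pos: [525.9, 142.3, 51.6]
ee_rot: [1.46, 2.781, 0.001]
wrist_force: [-1.8, 0.0, 5.2]
gripper_width: 29.6
grip_force: 40.3
```

Converted, -0.105 m / 0.75 = -0.14, -0.098 m / 0.75 = -0.1307.

>>> carry_out --steps "0 0 -0.0133 0 0 0; 0 0 -0.04 0 0 0; 0 0 -0.0733 0 0 0; 0 0 -0.1067 0 0 0; 0 0 -0.1307 0 0 0; 0 0 -0.14 0 0 0; 0 0 -0.14 0 0 0"

```text
t: 15.22
tool_pos: [525.6, 142.2, 156.2]
ee_rot: [1.46, 2.781, 0.0]
wrist_force: [0.1, 0.1, -1.5]
gripper_width: 29.5
grip_force: 39.7
```

```bash
python3 go.py 576.7,-248,155,1.5
```

```text
t 15.22 pos [525.6 142.2 156.2] closing 34.6 toolx [-0.568  0.823 -0.   ] j [-0.52  0.42  0.24  1.96 -0.14  0.78  0.4 ] w 29.5 gf 39.7 F [ 0.1  0.1 -1.5]
576.7,-248,155,1.5 [-0.3503 -0.1795  0.0011] [ 0.  -0.  33.1]
```

Converted, -0.35 m / 0.75 = -0.4667, -0.1795 m / 0.75 = -0.2393, 33.1 degrees / 180 = 0.1839.

>>> carry_out --steps "-0.0093 -0.0053 0 0 0 0.0039; -0.028 -0.0147 0 0 0 0.0111; -0.056 -0.0293 0 0 0 0.0222; -0.0933 -0.048 0 0 0 0.0367; -0.136 -0.0693 0 0 0 0.0533; -0.18 -0.092 0 0 0 0.0711; -0.224 -0.1147 0 0 0 0.0889; -0.268 -0.1373 0 0 0 0.1056; -0.312 -0.16 0 0 0 0.1222; -0.3547 -0.1813 0 0 0 0.1389; -0.392 -0.2013 0 0 0 0.1544; -0.4227 -0.216 0 0 0 0.1667; -0.4453 -0.228 0 0 0 0.1756; -0.46 -0.236 0 0 0 0.1811; -0.4667 -0.2393 0.0013 0 0 0.1839; -0.4667 -0.2393 0.0013 0 0 0.1839; -0.4667 -0.2393 0.0013 0 0 0.1839"

```text
t: 17.35
tool_pos: [576.7, -246.7, 155.0]
ee_rot: [-2.19, -2.251, -0.001]
wrist_force: [0.4, 0.2, -2.1]
gripper_width: 29.5
grip_force: 39.6
```

```bash
python3 go.py 576.7,-248,58,1.5
```

```text
t 17.35 pos [ 576.7 -246.7  155. ] closing 1.6 toolx [-0.028  1.     0.001] j [ 0.03  0.57  0.43  1.76 -0.3   0.88  0.63] w 29.5 gf 39.6 F [ 0.4  0.2 -2.1]
576.7,-248,58,1.5 [-0.0013 -0.0001  0.097 ] [-0.  -0.   0.1]
```

Converted, 0.097 m / 0.75 = 0.1293, 0.03 m / 0.75 = 0.04.

>>> carry_out --steps "0 0 0.016 0 0 0; 0 0 0.04 0 0 0; 0 0 0.0667 0 0 0; 0 0 0.0893 0 0 0; 0 0 0.1067 0 0 0; 0 0 0.1173 0 0 0; 0 0 0.124 0 0 0; 0 0 0.128 0 0 0; 0 0 0.1293 0 0 0; 0 0 0.1293 0 0 0; 0 0 0.1293 0 0 0"

```text
t: 18.73
tool_pos: [576.8, -247.9, 58.4]
ee_rot: [2.192, 2.25, 0.001]
wrist_force: [0.4, -0.1, -1.3]
gripper_width: 29.5
grip_force: 39.6
```

```bash
python3 go.py 576.7,-248,54.6,1.5
python3 - <<'E'
from h import *
im,d=robot.grab_frame("side")
cv2.imwrite("pics/s4.png",cv2.resize(im[100:250,270:420],None,fx=3,fy=3))
E
```

```text
t 18.73 pos [ 576.8 -247.9   58.4] closing 1.5 toolx [-0.026  1.    -0.   ] j [ 0.08  0.7   0.37  1.8  -0.37  0.71  0.68] w 29.5 gf 39.6 F [ 0.4 -0.1 -1.3]
576.7,-248,54.6,1.5 [-0.0001 -0.0001  0.0038] [ 0.  0. -0.]
```

View pics/s4.png

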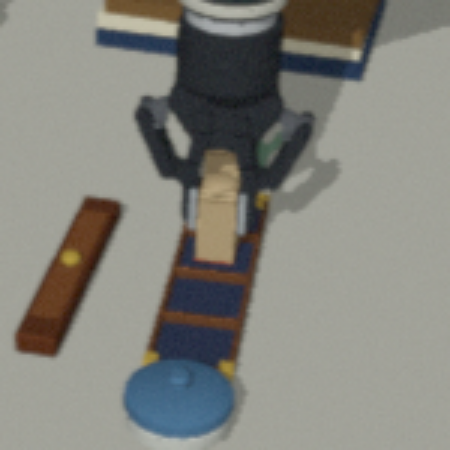

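C is centred over its bay at (217,258). I'll lower it and release.

Converted, 0.004 m / 0.75 = 0.0053, 0.0036 m / 0.75 = 0.0048.

>>> carry_out --steps "0 0 0.0027 0 0 0; 0 0 0.004 0 0 0; 0 0 0.0048 0 0 0; 0 0 0.0053 0 0 0; 0 0 0.0053 0 0 0"

```text
t: 19.4
tool_pos: [576.5, -247.8, 54.7]
ee_rot: [-2.192, -2.25, -0.0]
wrist_force: [-2.0, 1.0, 5.1]
gripper_width: 29.6
grip_force: 40.5
```

Converted, -0.115 m / 0.75 = -0.1533, -0.1 m / 0.75 = -0.1333.

>>> carry_out --steps "0 0 0 0 0 0; 0 0 0 0 0 0; 0 0 0 0 0 0; 0 0 0 0 0 0; 0 0 -0.0133 0 0 0; 0 0 -0.0467 0 0 0; 0 0 -0.0867 0 0 0; 0 0 -0.1333 0 0 0; 0 0 -0.1533 0 0 0; 0 0 -0.1533 0 0 0" --fingers 0.65

```text
t: 20.65
tool_pos: [577.1, -248.0, 170.1]
ee_rot: [2.191, 2.249, 0.002]
wrist_force: [-0.3, 0.2, -0.1]
gripper_width: 55.3
grip_force: 0.0
```

```bash
python3 go.py 636.4,148.3,160,43
python3 - <<'E'
from h import *
im,d=robot.grab_frame("side");S=cloud("side",d);P=S.reshape(-1,3)
for w,f,c in((37,73,(577,-308)),(30,59,(575.3,-248))):
    m=(abs(P[:,0]-c[0])<28)&(abs(P[:,1]-c[1])<28);sd=P[m&(P[:,2]>17)&(P[:,2]<f)]
    print(len(sd),fitsq(sd[:,:2],w,c,0),P[m&(P[:,2]<110)][:,2].max())
E
```

```text
t 20.65 pos [ 577.1 -248.   170.1] closing 1.5 toolx [-0.026  1.    -0.   ] j [ 0.03  0.55  0.44  1.75 -0.29  0.9   0.62] w 55.3 gf 0.0 F [-0.3  0.2 -0.1]
636.4,148.3,160,43 [0.3946 0.0697 0.0101] [  0.1   0.1 -41.5]
164 (array([ 577.38783981, -307.75888659]), np.float64(0.13441025367204418), np.float64(1.7165450168561018)) 92.24436993779531
214 (array([ 575.70820384, -249.5501168 ]), np.float64(88.97535462691248), np.float64(1.5534814155511545)) 76.41681597582784
```

C is in. Next is B.

Converted, 0.395 m / 0.75 = 0.5267, 0.393 m / 0.75 = 0.524, -41.5 degrees / 180 = -0.2306.

>>> carry_out --steps "0.02 0.004 0 0 0 -0.0083; 0.06 0.0107 0.0013 0 0 -0.025; 0.1133 0.02 0.0027 0 0 -0.05; 0.1733 0.0307 0.004 0 0 -0.0778; 0.2333 0.0413 0.0053 0 0 -0.1028; 0.2933 0.052 0.008 0 0 -0.1278; 0.3533 0.0627 0.0093 0 0 -0.1556; 0.4133 0.0733 0.0107 0 0 -0.1833; 0.4667 0.0827 0.012 0 0 -0.2056; 0.5067 0.0893 0.0133 0 0 -0.2222; 0.524 0.092 0.0133 0 0 -0.2306; 0.5267 0.0933 0.0133 0 0 -0.2306; 0.5267 0.0933 0.0133 0 0 -0.2306; 0.5267 0.0933 0.0133 0 0 -0.2306"

```text
t: 22.45
tool_pos: [636.4, 146.9, 159.3]
ee_rot: [1.256, 2.879, -0.001]
wrist_force: [-0.0, -0.2, -0.8]
gripper_width: 55.2
grip_force: 0.0
```

```bash
python3 go.py 636.4,148.3,46,43
```

```text
t 22.45 pos [636.4 146.9 159.3] closing 42.8 toolx [-0.68   0.733 -0.001] j [-0.44  0.58  0.22  1.68 -0.15  0.9   0.59] w 55.2 gf 0.0 F [-0.  -0.2 -0.8]
636.4,148.3,46,43 [0.0011 0.001  0.1133] [-0.   0.  -0.2]
```

Converted, 0.1135 m / 0.75 = 0.1513, 0.111 m / 0.75 = 0.148.

>>> carry_out --steps "0 0 0.02 0 0 0; 0 0 0.0533 0 0 0; 0 0 0.0867 0 0 0; 0 0 0.12 0 0 0; 0 0 0.14 0 0 0; 0 0 0.148 0 0 0; 0 0 0.1513 0 0 0; 0 0 0.1513 0 0 0"

```text
t: 23.45
tool_pos: [636.7, 148.9, 46.2]
ee_rot: [1.253, 2.88, 0.001]
wrist_force: [-0.2, -0.2, -0.1]
gripper_width: 55.1
grip_force: 0.0
```

>>> carry_out --steps "0 0 0 0 0 0; 0 0 0 0 0 0; 0 0 0 0 0 0; 0 0 0 0 0 0; 0 0 0 0 0 0; 0 0 0 0 0 0; 0 0 0 0 0 0" --fingers 0 --grip_force 35

```text
t: 24.32
tool_pos: [636.7, 149.0, 46.3]
ee_rot: [1.252, 2.88, 0.001]
wrist_force: [-1.3, -0.2, 5.9]
gripper_width: 23.3
grip_force: 35.3
```

Converted, -0.105 m / 0.75 = -0.14, -0.098 m / 0.75 = -0.1307.

>>> carry_out --steps "0 0 -0.0133 0 0 0; 0 0 -0.04 0 0 0; 0 0 -0.0733 0 0 0; 0 0 -0.1067 0 0 0; 0 0 -0.1307 0 0 0; 0 0 -0.14 0 0 0; 0 0 -0.14 0 0 0"

```text
t: 25.2
tool_pos: [636.2, 148.9, 150.9]
ee_rot: [1.253, 2.881, 0.001]
wrist_force: [0.4, 0.4, -1.2]
gripper_width: 23.4
grip_force: 34.6
```

```bash
python3 go.py 575.1,-187,150,1.5
```

```text
t 25.2 pos [636.2 148.9 150.9] closing 43.0 toolx [-0.682  0.731 -0.   ] j [-0.44  0.59  0.22  1.69 -0.16  0.88  0.59] w 23.4 gf 34.6 F [ 0.4  0.4 -1.2]
575.1,-187,150,1.5 [-0.204  -0.2738  0.0008] [ 0.  -0.  41.5]
```

Converted, -0.274 m / 0.75 = -0.3653, -0.204 m / 0.75 = -0.272, 41.5 degrees / 180 = 0.2306.

>>> carry_out --steps "-0.0053 -0.0067 0 0 0 0.0044; -0.016 -0.0213 0 0 0 0.0139; -0.032 -0.044 0 0 0 0.0278; -0.0547 -0.0733 0 0 0 0.0461; -0.0787 -0.1067 0 0 0 0.0667; -0.1053 -0.1413 0 0 0 0.0889; -0.1307 -0.176 0 0 0 0.1111; -0.1573 -0.2107 0 0 0 0.1333; -0.1827 -0.2453 0 0 0 0.1556; -0.208 -0.28 0 0 0 0.1767; -0.2307 -0.3107 0 0 0 0.1961; -0.2493 -0.336 0 0 0 0.2111; -0.2627 -0.3533 0 0 0 0.2233; -0.2693 -0.3627 0 0 0 0.2289; -0.272 -0.3653 0.0013 0 0 0.2306; -0.272 -0.3653 0.0013 0 0 0.2306; -0.272 -0.3653 0.0013 0 0 0.2306"

```text
t: 27.32
tool_pos: [575.2, -186.2, 149.5]
ee_rot: [-2.19, -2.252, -0.001]
wrist_force: [-0.2, -0.2, -0.4]
gripper_width: 23.6
grip_force: 34.6
```

```bash
python3 go.py 575.1,-188,53,1.5
```

```text
t 27.32 pos [ 575.2 -186.2  149.5] closing 1.6 toolx [-0.028  1.     0.001] j [-0.06  0.54  0.43  1.82 -0.29  0.84  0.53] w 23.6 gf 34.6 F [-0.2 -0.2 -0.4]
575.1,-188,53,1.5 [-0.0019 -0.0002  0.0965] [ 0.  -0.   0.1]
```

Converted, 0.0965 m / 0.75 = 0.1287, -0.001 m / 0.75 = -0.0013.

>>> carry_out --steps "-0.0013 0 0.016 0 0 0; -0.0013 0 0.04 0 0 0; -0.0013 0 0.0667 0 0 0; -0.0013 0 0.0893 0 0 0; -0.0013 0 0.1067 0 0 0; -0.0013 0 0.1173 0 0 0; -0.0013 0 0.124 0 0 0; -0.0013 0 0.128 0 0 0; -0.0013 0 0.1287 0 0 0; -0.0013 0 0.1287 0 0 0"

```text
t: 28.58
tool_pos: [575.2, -188.3, 53.5]
ee_rot: [2.192, 2.25, 0.001]
wrist_force: [0.3, 0.7, 0.2]
gripper_width: 23.3
grip_force: 34.6
```

```bash
python3 go.py 575.1,-188,49.3,1.5
python3 - <<'E'
from h import *
im,d=robot.grab_frame("side")
cv2.imwrite("pics/s5.png",cv2.resize(im[100:250,270:420],None,fx=3,fy=3))
E
```

```text
t 28.57 pos [ 575.2 -188.3   53.5] closing 1.5 toolx [-0.026  1.    -0.   ] j [-0.01  0.68  0.36  1.85 -0.37  0.67  0.59] w 23.3 gf 34.6 F [0.3 0.7 0.2]
575.1,-188,49.3,1.5 [ 0.0003 -0.0001  0.0042] [ 0.  0. -0.]
```

View pics/s5.png

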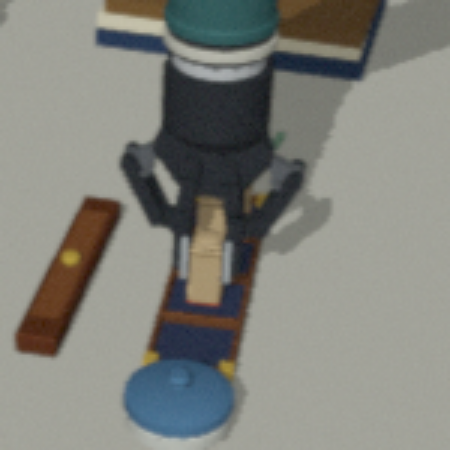

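B is centred over its bay at (206,298). I'll lower it and release.

Converted, 0.0044 m / 0.75 = 0.0059, 0.004 m / 0.75 = 0.0053.

>>> carry_out --steps "0 0 0.0027 0 0 0; 0 0 0.004 0 0 0; 0 0 0.0053 0 0 0; 0 0 0.0059 0 0 0; 0 0 0.0059 0 0 0"

```text
t: 29.25
tool_pos: [574.9, -188.3, 49.3]
ee_rot: [-2.192, -2.25, -0.0]
wrist_force: [-2.4, 0.9, 5.9]
gripper_width: 23.2
grip_force: 35.4
```

Converted, -0.115 m / 0.75 = -0.1533, -0.1 m / 0.75 = -0.1333.

>>> carry_out --steps "0 0 0 0 0 0; 0 0 0 0 0 0; 0 0 0 0 0 0; 0 0 0 0 0 0; 0 0 -0.0133 0 0 0; 0 0 -0.0467 0 0 0; 0 0 -0.0867 0 0 0; 0 0 -0.1333 0 0 0; 0 0 -0.1533 0 0 0; 0 0 -0.1533 0 0 0" --fingers 0.55

```text
t: 30.5
tool_pos: [575.5, -188.3, 164.7]
ee_rot: [2.191, 2.249, 0.002]
wrist_force: [-0.1, 0.0, -1.5]
gripper_width: 46.9
grip_force: 0.0
```

```bash
python3 go.py 526.4,276,150,10.9
python3 - <<'E'
from h import *
im,d=robot.grab_frame("side");S=cloud("side",d);P=S.reshape(-1,3)
for w,f,c in((30,59,(575.3,-248)),(24,48,(573.6,-188))):
    m=(abs(P[:,0]-c[0])<28)&(abs(P[:,1]-c[1])<28);sd=P[m&(P[:,2]>17)&(P[:,2]<f)]
    print(len(sd),fitsq(sd[:,:2],w,c,0),P[m&(P[:,2]<100)][:,2].max())
E
```

```text
t 30.5 pos [ 575.5 -188.3  164.7] closing 1.5 toolx [-0.026  1.    -0.   ] j [-0.07  0.52  0.44  1.82 -0.28  0.87  0.53] w 46.9 gf 0.0 F [-0.1  0.  -1.5]
526.4,276,150,10.9 [ 0.4654 -0.0369  0.0145] [ 0.1  0.  -9.4]
152 (array([ 575.87643131, -249.498041  ]), np.float64(88.83114845719628), np.float64(1.464979044759728)) 76.17673910585285
134 (array([ 573.78142514, -187.91176737]), np.float64(1.6967745806349057), np.float64(1.4697486168262082)) 63.39919504379042
```

B is in. A is last.

Converted, 0.465 m / 0.75 = 0.62, 0.0145 m / 0.75 = 0.0193, -9.4 degrees / 180 = -0.0522.

>>> carry_out --steps "0.02 -0.0013 0 0 0 -0.0017; 0.06 -0.0053 0.0013 0 0 -0.0056; 0.12 -0.0093 0.004 0 0 -0.0111; 0.1867 -0.0147 0.0053 0 0 -0.0167; 0.2533 -0.02 0.008 0 0 -0.0222; 0.32 -0.0253 0.0093 0 0 -0.0278; 0.3867 -0.0307 0.012 0 0 -0.0333; 0.4533 -0.036 0.0147 0 0 -0.0389; 0.5133 -0.0413 0.016 0 0 -0.0444; 0.5667 -0.0453 0.0173 0 0 -0.05; 0.6027 -0.048 0.0187 0 0 -0.0522; 0.6187 -0.0493 0.0193 0 0 -0.0522; 0.62 -0.0493 0.0193 0 0 -0.0522; 0.62 -0.0493 0.0193 0 0 -0.0522; 0.62 -0.0493 0.0193 0 0 -0.0522"

```text
t: 32.42
tool_pos: [526.3, 274.1, 149.3]
ee_rot: [2.003, 2.42, -0.0]
wrist_force: [-0.1, -1.4, 0.9]
gripper_width: 47.0
grip_force: 0.0
```

```bash
python3 go.py 526.4,276,38,10.9
```

```text
t 32.42 pos [526.3 274.1 149.3] closing 10.8 toolx [-0.187  0.982 -0.   ] j [-0.79  0.51  0.33  1.85 -0.22  0.82 -0.16] w 47.0 gf 0.0 F [-0.1 -1.4  0.9]
526.4,276,38,10.9 [0.0019 0.0004 0.1113] [ 0.   0.  -0.1]
```

Converted, 0.1115 m / 0.75 = 0.1487, 0.109 m / 0.75 = 0.1453.

>>> carry_out --steps "0.0013 0 0.02 0 0 0; 0.0013 0 0.0533 0 0 0; 0.0013 0 0.0867 0 0 0; 0.0013 0 0.1173 0 0 0; 0.0013 0 0.136 0 0 0; 0.0013 0 0.1453 0 0 0; 0.0013 0 0.1487 0 0 0; 0.0013 0 0.1487 0 0 0"

```text
t: 33.42
tool_pos: [526.0, 276.8, 38.1]
ee_rot: [2.0, 2.422, 0.001]
wrist_force: [0.3, -0.3, -0.2]
gripper_width: 46.8
grip_force: 0.0
```

>>> carry_out --steps "0 0 0 0 0 0; 0 0 0 0 0 0; 0 0 0 0 0 0; 0 0 0 0 0 0; 0 0 0 0 0 0; 0 0 0 0 0 0; 0 0 0 0 0 0" --fingers 0 --grip_force 30

```text
t: 34.3
tool_pos: [526.0, 276.9, 38.3]
ee_rot: [2.0, 2.422, 0.002]
wrist_force: [-0.7, -0.7, 4.6]
gripper_width: 17.5
grip_force: 30.3
```

Converted, -0.105 m / 0.75 = -0.14, -0.098 m / 0.75 = -0.1307.

>>> carry_out --steps "0 0 -0.0133 0 0 0; 0 0 -0.04 0 0 0; 0 0 -0.0733 0 0 0; 0 0 -0.1067 0 0 0; 0 0 -0.1307 0 0 0; 0 0 -0.14 0 0 0; 0 0 -0.14 0 0 0"

```text
t: 35.17
tool_pos: [525.6, 276.7, 143.0]
ee_rot: [2.0, 2.422, 0.001]
wrist_force: [-0.4, -0.2, -0.6]
gripper_width: 17.2
grip_force: 29.7
```

```bash
python3 go.py 573.5,-127,143,1.5
```

```text
t 35.17 pos [525.6 276.7 143. ] closing 10.9 toolx [-0.189  0.982  0.   ] j [-0.79  0.52  0.33  1.85 -0.22  0.81 -0.16] w 17.2 gf 29.7 F [-0.4 -0.2 -0.6]
573.5,-127,143,1.5 [-4.055e-01 -2.930e-02 -1.000e-04] [ 0.  -0.   9.4]
```

Converted, -0.4055 m / 0.75 = -0.5407, -0.001 m / 0.75 = -0.0013, 9.4 degrees / 180 = 0.0522.

>>> carry_out --steps "-0.0107 -0.0013 0 0 0 0.0011; -0.032 -0.0027 0 0 0 0.0033; -0.0653 -0.0053 0 0 0 0.0061; -0.108 -0.008 0 0 0 0.0106; -0.1573 -0.012 0 0 0 0.015; -0.208 -0.0147 0 0 0 0.02; -0.26 -0.0187 0 0 0 0.025; -0.3107 -0.0227 0 0 0 0.03; -0.3613 -0.0267 0 0 0 0.035; -0.4107 -0.0293 0 0 0 0.0394; -0.4547 -0.0333 0 0 0 0.0439; -0.4907 -0.036 0 0 0 0.0478; -0.5173 -0.0373 0 0 0 0.05; -0.5333 -0.0387 0 0 0 0.0517; -0.5407 -0.0391 0 0 0 0.0522; -0.5407 -0.0391 0 0 0 0.0522; -0.5407 -0.0391 0 0 0 0.0522"

```text
t: 37.3
tool_pos: [573.6, -126.0, 142.6]
ee_rot: [-2.19, -2.252, -0.0]
wrist_force: [0.0, -0.1, 0.5]
gripper_width: 17.4
grip_force: 29.6
```

```bash
python3 go.py 573.5,-128,45,1.5
```

```text
t 37.3 pos [ 573.6 -126.   142.6] closing 1.6 toolx [-0.028  1.     0.001] j [-0.16  0.52  0.42  1.87 -0.28  0.81  0.43] w 17.4 gf 29.6 F [ 0.  -0.1  0.5]
573.5,-128,45,1.5 [-0.0021 -0.0001  0.0976] [-0.  -0.   0.1]
```

Converted, 0.0976 m / 0.75 = 0.1301, -0.001 m / 0.75 = -0.0013.

>>> carry_out --steps "-0.0013 0 0.016 0 0 0; -0.0013 0 0.04 0 0 0; -0.0013 0 0.0667 0 0 0; -0.0013 0 0.0893 0 0 0; -0.0013 0 0.1067 0 0 0; -0.0013 0 0.1187 0 0 0; -0.0013 0 0.1253 0 0 0; -0.0013 0 0.1293 0 0 0; -0.0013 0 0.1301 0 0 0; -0.0013 0 0.1301 0 0 0"

```text
t: 38.55
tool_pos: [573.8, -128.1, 45.5]
ee_rot: [2.192, 2.25, 0.001]
wrist_force: [0.0, -1.5, -0.0]
gripper_width: 17.1
grip_force: 29.6
```

```bash
python3 go.py 573.5,-128,41.3,1.5
python3 - <<'E'
from h import *
im,d=robot.grab_frame("side")
cv2.imwrite("pics/s6.png",cv2.resize(im[100:250,270:420],None,fx=3,fy=3))
E
```

```text
t 38.55 pos [ 573.8 -128.1   45.5] closing 1.5 toolx [-0.026  1.    -0.   ] j [-0.1   0.67  0.34  1.9  -0.36  0.63  0.5 ] w 17.1 gf 29.6 F [ 0.  -1.5 -0. ]
573.5,-128,41.3,1.5 [ 0.0001 -0.0003  0.0042] [ 0.  0. -0.]
```

View pics/s6.png

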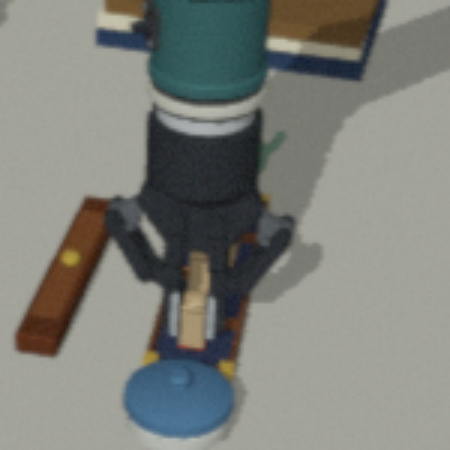

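A is centred over the bay next to the jar at (192,342). I'll lower it, open a little, lift, and back away.

Converted, 0.0044 m / 0.75 = 0.0059, 0.004 m / 0.75 = 0.0053.

>>> carry_out --steps "0 0 0.0027 0 0 0; 0 0 0.004 0 0 0; 0 0 0.0053 0 0 0; 0 0 0.0059 0 0 0; 0 0 0.0059 0 0 0"

```text
t: 39.22
tool_pos: [573.6, -128.1, 41.3]
ee_rot: [-2.192, -2.25, -0.001]
wrist_force: [-1.9, 0.9, 6.6]
gripper_width: 17.1
grip_force: 30.5
```

Converted, 0.3 m / 0.75 = 0.4, 0.29 m / 0.75 = 0.3867.

>>> carry_out --steps "0 0 0 0 0 0; 0 0 0 0 0 0; 0 0 0 0 0 0; 0 0 -0.0133 0 0 0; 0 0 -0.0467 0 0 0; 0 0 -0.0933 0 0 0; 0 0 -0.1467 0 0 0; 0 0 -0.2133 0 0 0; 0.0667 0.04 -0.2667 0 0 0; 0.1333 0.08 -0.2667 0 0 0; 0.2 0.12 -0.2667 0 0 0; 0.2667 0.16 -0.2667 0 0 0; 0.3333 0.16 -0.2667 0 0 0; 0.3867 0.16 -0.2667 0 0 0; 0.4 0.16 -0.2667 0 0 0; 0.4 0.16 -0.2667 0 0 0" --fingers 0.33

```text
t: 41.22
tool_pos: [685.6, 174.8, 241.0]
ee_rot: [2.191, 2.25, -0.0]
wrist_force: [-0.2, -0.5, 0.4]
gripper_width: 28.3
grip_force: 0.0
```

```bash
python3 go.py
python3 - <<'E'
from h import *
C={}
for n in("side","top"):
    im,d=robot.grab_frame(n);C[n]=im;P=cloud(n,d).reshape(-1,3);o=1.5*(1 if n=="top" else -1)
    for w,f,c in((37,73,(578.3,-308)),(30,59,(576.7,-248)),(24,48,(575.1,-188)),(18,37,(573.5,-128))):
        c=(c[0]+o,c[1]);m=(abs(P[:,0]-c[0])<26)&(abs(P[:,1]-c[1])<26);sd=P[m&(P[:,2]>17)&(P[:,2]<f)]
        if len(sd)>20:
            r=fitsq(sd[:,:2],w,c,0);print(n,w,len(sd),"off",(r[0]-c).round(1),round(r[1],1),P[m&(P[:,2]<110)][:,2].max().round(1))
a=cv2.resize(C["side"][100:250,270:420],(440,440));b=cv2.resize(C["top"][150:310,150:510],(790,352))[:,430:]
cv2.imwrite("pics/f.png",np.hstack([a,cv2.copyMakeBorder(b,0,88,0,0,0)])); cv2.imwrite("pics/topf.png",C["top"])
E
```

```text
t 41.23 pos [685.6 174.8 241. ] closing 1.5 toolx [-0.027  1.    -0.001] j [-0.56  0.6   0.4   1.48 -0.25  1.11 -0.09] w 28.3 gf 0.0 F [-0.2 -0.5  0.4]
side 37 161 off [0.5 0.4] 1.7 92.0
side 30 152 off [ 0.6 -1.1] 0.6 76.6
side 24 129 off [ 0.5 -0.1] 3.0 62.8
side 18 68 off [ 1.  -0.7] 89.9 50.8
top 37 135 off [-0.1  0.5] 1.7 93.3
top 30 71 off [-0.  -1.3] 1.2 77.3
top 24 30 off [ 0.2 -0. ] 1.4 63.7
```

View pics/f.png

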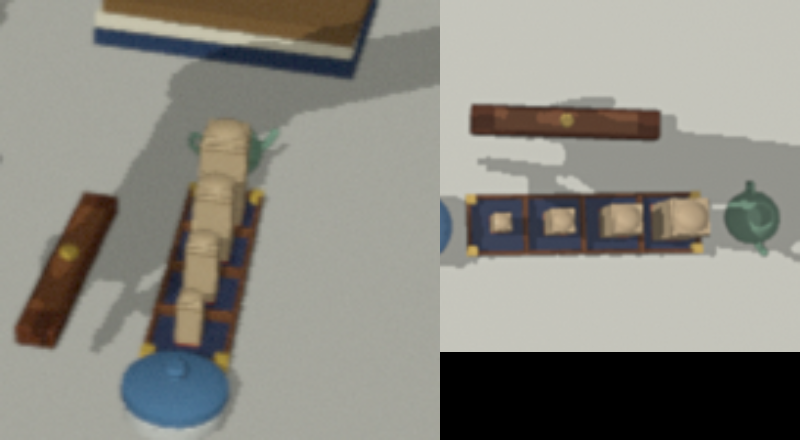

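All four seals stand upright, centred and in order, with A at (500,222) by the jar and D at (682,217) at the far end. Nothing else has moved. I'm handing in.

```bash
python3 -c "
from workcell import robot
print(robot.hand_in())"
```

```text
the job is handed in; nothing more can be done
None
```

The four seals stand in the tray in size order, smallest next to the paste jar, each measured within about 1.5 mm of its bay centre, upright and square; the job is handed in at about 41 s, but the hand-in gave no verdict.

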